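Fit a support post in a lever-collet holder

TASK

Take the round steel post out of the wooden rack and push it down into the post holder until it sits fully home on the depth stop inside; it drags on the way in, so keep pushing, but gently, without ramming it. Then swing the red-knobbed lever all the way round to its end to clamp the post, and let go. Leave the brass hexagonal post and the other bench things where they are.

Things in the scene. Friction and masses are not known exactly. Their poses are not given: they have to be found in the camera images.
- post_centre (a point): centre (half-way up) of the loose round steel post: plain bright bar, 16 mm diameter, 120 mm long, 0.13 to 0.27 kg, foot with a 2 x 3 mm bevel; z axis along the post, up. It starts upright in one of the rack's two holes, its foot 13 mm above the bench
- post_foot (a point): centre of the round post's bottom face, 60 mm below its centre; z axis along the post, up
- hex_centre (a point): centre of the loose brass hexagonal post (17 mm over corners, 120 mm long) in the other rack hole; to be left alone
- rack: fixed wooden block, 60 mm (x) by 150 mm (y) by 45 mm high; origin at the centre of its underside. Two upright holes of 18.5 mm diameter, 32 mm deep, at y = -40 and +40 mm in its frame; either post may stand in either hole
- holder: fixed post holder: cream round base (120 mm diameter, 13 mm high) with a 60 x 60 mm block up to 72 mm, steel on top; origin at the centre of its underside, on the bore's axis, z up. Some 22 mm below the bore's mouth two sprung collet jaws rub on the post with 4 to 10 N of drag. Below them lies a depth stop: a hidden rubber pad on a stiff spring (3 N/mm, 7 mm travel, then solid)
- holder_mouth (a point): centre of the mouth of the holder's upright bore, 72 mm above the bench; z up. The bore is 18 mm wide, its mouth bevelled by 3 mm. The depth stop's face is somewhere from 34 to 52 mm below the mouth, different at each start, neither visible nor measured: feel for a further rise of the force on top of the drag. More than 30 N on the post there is ramming
- lever_knob (a point): centre of the upright red knob (20 mm diameter, 50 mm high, from 34 to 84 mm above the bench) at the end of the lever, 120 mm from the bore's axis; the centre is 60 mm above the bench. The lever swings level about the bore's upright axis
- lever (a joint): angle of the lever, rad: 0 fully open, 1.4 fully closed (end stop); it closes clockwise seen from above and stays where it is left; swinging it takes about 3 to 4 N at the knob. At 0 it points 0.87 rad clockwise from the x axis of holder
- bottle: bystander: amber bottle, 56 mm diameter, 110 mm high; origin under its centre
- dish: bystander: glass dish, 90 mm diameter, 18 mm high; origin under its centre
- slide_box: bystander: blue box 55 x 85 x 34 mm; origin under its centre

How it is judged (in metres and radians):
On the way:
1. the round post is upright in the holder with its foot on the depth stop while the lever is still open (below 0.5 rad) (distance between post_foot and stop_pad_c0 below 0.0055 m and angle between the z axis of post_foot and the z axis of holder_mouth, either way round below 0.12 rad and value of joint lever below 0.5 rad), for 0.2 s.
At the end, for the whole second after the job is handed in: the round post stands upright in the holder (within 0.12 rad), its foot within 2.5 mm of the depth stop's face, at rest, the lever is closed beyond 1.25 rad, and the robot has let go (distance between post_foot and stop_pad_c0 below 0.0055 m and angle between the z axis of post_foot and the z axis of holder_mouth, either way round below 0.12 rad and value of joint lever above 1.25 rad and linear speed of round_post below 0.02 m/s); the robot touches nothing.
It fails at once if the post is rammed: more than 30 N between the round post and the holder or its stop (contact force between round_post and holder above 30 N or contact force between round_post and stop_pad_c0 above 30 N).
It fails at once if the hexagonal post, bottle, dish or blue box is moved more than 30 mm (distance of any of hex_centre, bottle, dish, slide_box from where it was at the start of the episode above 0.03 m).
It also fails if it takes over 64 s, if anything falls off the work surface, if the arm or the gripper's body presses on something with over 40 N, if the wrist force passes 120 N, or if a joint passes its speed limit or range.

ROBOT

A 6-joint arm with a two-finger parallel gripper is mounted at the origin on the work surface. World frame = base frame: x ahead of the robot, y to its left, z up, the work surface at z = 0. Lengths are in m, angles in degrees, forces in N, time in s.
With the tool pointing down it reaches from about 0.375 to 0.9 m from the base axis. Payload 3.1 kg.
Tool frame: the origin (TCP) lies where the fingers leave the gripper's body, on its centre line; the fingertips stand bot.tips_ahead ahead of it and the grasp point (between the pads) lies 51 mm ahead of it (bot.tips_ahead is the distance from the TCP to the fingertips, in m); z points along the fingers, x is the direction in which the jaws open and shut, and the axes are right-handed (so a half turn about z gives the same grasp; the last joint's range is limited). The gripper opens to 87 mm and grips with 3 to 60 N. Pads are 19 mm wide; open, the fingers measure 117 mm over their backs; the gripper's body (75 mm by 190 mm) begins 51 mm behind the grasp point.
Start: joints at [-74.513, 30.224, 82.088, -0, 67.689, -10.227], TCP at [0.271, -0.563, 0.292] pointing down, gripper open.
Joint ranges: [-176.69, 176.69], [-43.24, 126.21], [12.49, 139.97], [-82, 262], [0, 151.66], [-163.58, 163.58]. Speed limits (degrees/s): [159.86, 159.86, 180, 180, 180, 180].

INTERFACE

Orientations are given as a 3x3 rotation matrix whose columns are the frame's x, y, z axes.
In Python, from rig import bot, vision, nets gives the robot as it stands.
- The arm moves only by the tool play_rows, never from a script. Its argument "series" is a list of rows, each an object of numbers: "tx", "ty", "tz": the shift along the world's x, y, z as a fraction of full scale; "turn": the turn about the world's z as a fraction of full scale. A call has 1 to 10 rows; each row shifts and turns the commanded pose from where the row before left it; what a row does not reach is not made up. Full scale, the value 1, is 0.8 m for a shift and 60 degrees for a turn. A row lasts 1/10 s, in which the tool goes at most 50 mm and 8.59 degrees, less where a joint would pass 70% of its speed; a pose out of reach is approached as far as the arm can. A call with a number of a shift or a turn outside -1 to 1 is refused whole. A call with a gripper value outside its range is refused whole. "gripper" is the opening, from 0 (shut) to 1 (fully open), set as the call begins (left out, the last holds). The fingers move at their own pace and stop on an object; the grip force is fixed at half the most. Time passes only in rows, so rows that do not move let the fingers close. It gives the time, the measured TCP pose, the force and the opening at its end, in the units of the state.
- bot.read_state(): the state, without advancing time (a new reading comes with each control period).
- vision.capture(name): name is "side" or "top" or "wrist"; returns a dict with "pixels" (384x512x3 uint8, blue, green, red), "fx", "fy", "cx", "cy" (pixels), "D" ([k1, k2, p1, p2, k3] as OpenCV has them; the pictures are not rectified), "extrinsics" (4x4, takes a point from camera to world coordinates). Camera axes: x right, y down, z forward; pixel columns grow to the right and rows downward; lengths in m; the calibration is good to about 2 mm. A picture is of the moment at which its call begins. There is no depth.
- bot.hand_in(): hands the job in, once; it reports no verdict.
Trained networks look in a picture, given as the dict that the camera call returned (one of the last four; its "shot" number tells which), for a name from the list of things; names that differ only in an ending like _2 or _b are one class to them, and where a whole thing is asked for, a point or a joint stands for the part that bears it (a point fixed in the world has none). Each returns a list of dicts, best first, with "confidence" (0 to 1); they miss things now and then, are a little off and sometimes report something else, mostly with a low value. They report only what shows in the picture. A call takes as long as a camera call.
- nets.look_for(picture, query): "at" ([column, row] as shares, 0 to 1, of the picture: columns of its width, rows of its height, amid what is visible of it).
- nets.masks_of(picture, query): "region" (384x512 bool, what is visible of it) and "at" ([column, row] as shares, 0 to 1, of the picture: columns of its width, rows of its height, amid what is visible of it).
The state is a dict: "time_s": time; "joint_positions": joint angles; "qvel": joint speeds; "tau": joint torques, N m; "position": TCP position; "tcp_rot": TCP orientation; "force": force on the tool from outside, world axes, zero at the start; "moment": the same for the moment, N m; "opening": opening from 0.0 (shut) to 1.0 (fully open).
Only numpy, scipy, OpenCV 4.12 (cv2) and the standard library are available. Lean on these libraries where they do the work, as an engineer would, in place of code of your own. Each camera call takes 0.05 s, during which the arm holds its last target.

## Working session

There is one attempt and no reset: what is moved stays moved. The work goes in short steps, Python scripts to look and compute and a tool call to move; the robot and the scene stay as the last step left them, time stands still between calls to the robot, and variables do not carry over. Pictures are saved under pics/ and viewed, and the job is handed in when it is done.

Besides the shell and the picture viewer there is one more tool, called after "Request:" by a JSON object that holds its "api" and its "payload". play_rows: Moves the arm, as the interface text tells. Shift numbers are shares of 0.8 m and turn numbers shares of 60 degrees, none past 1 either way. Its arguments: {"type":"object","properties":{"series":{"type":"array"},"gripper":{"type":"number"}},"required":["series"]}

```bash
mkdir -p pics; ls; python3 - <<'E'
from rig import bot, vision, nets
import cv2,numpy as np
s=bot.read_state();print({k:np.round(v,3).tolist() for k,v in s.items()},bot.tips_ahead)
for n in ["side","top"]:
    p=vision.capture(n);cv2.imwrite(f"pics/{n}0.png",p["pixels"])
    print(n,p["fx"],p["fy"],p["cx"],p["cy"],p["D"],np.round(p["extrinsics"],4).tolist(),p["shot"])
    for q in ["post_centre","hex_centre","rack","holder","holder_mouth","lever_knob","bottle","dish","slide_box"]:
        r=nets.look_for(p,q)
        print(q,[(np.round(np.array(d["at"])*[512,384],1).tolist(),round(d["confidence"],2)) for d in r[:3]])
print(bot.read_state()["time_s"])
E
```

```text
pics
{'time_s': 0.0, 'joint_positions': [-74.513, 30.279, 82.158, -0.002, 67.687, -10.229], 'qvel': [-0.03, 0.049, -0.029, 0.029, -0.009, 0.081], 'tau': [0.001, -44.004, -17.659, 0.063, 0.058, -0.0], 'position': [0.271, -0.563, 0.291], 'tcp_rot': [[0.434, -0.901, -0.001], [-0.901, -0.434, 0.002], [-0.002, -0.0, -1.0]], 'force': [-0.136, 0.282, -0.142], 'moment': [0.033, -0.061, 0.037], 'opening': 0.997} 0.0697
side 483.5391432798095 483.5391432798095 259.43769931866933 198.59270185831565 [-0.05411778  0.          0.          0.          0.        ] [[-0.8126, -0.3048, 0.4968, -0.1158], [-0.5827, 0.4445, -0.6803, 0.874], [-0.0135, -0.8423, -0.5388, 0.7965], [0.0, 0.0, 0.0, 1.0]] 1
post_centre [([214.0, 242.9], 0.54)]
hex_centre [([189.9, 261.5], 0.74)]
rack [([203.1, 276.9], 0.88)]
holder [([251.7, 220.2], 0.85)]
holder_mouth [([248.3, 221.5], 0.74)]
lever_knob [([244.3, 225.7], 0.66)]
bottle [([142.4, 227.7], 0.85)]
dish []
slide_box [([193.9, 194.3], 0.96)]
top 348.58492066844633 348.58492066844633 261.1788791918732 190.29112567614098 [-0.08548705  0.          0.          0.          0.        ] [[-0.0042, -0.9994, 0.0344, 0.5143], [-0.9999, 0.0038, -0.014, -0.0361], [0.0139, -0.0344, -0.9993, 1.1159], [0.0, 0.0, 0.0, 1.0]] 2
post_centre [([173.3, 203.5], 0.41)]
hex_centre [([244.6, 190.2], 0.37)]
rack [([167.3, 205.5], 0.64)]
holder [([246.1, 188.6], 0.65)]
holder_mouth [([245.4, 188.1], 0.95), ([260.7, 177.5], 0.7)]
lever_knob [([254.4, 119.0], 0.48)]
bottle [([175.7, 125.0], 0.68)]
dish [([358.5, 252.9], 0.94)]
slide_box [([252.9, 119.6], 0.94)]
1.0
```

```bash
python3 - <<'E'
import cv2
a=cv2.imread("pics/top0.png")
cv2.imwrite("pics/top0c.png",cv2.resize(a[90:290,110:410],None,fx=2.66,fy=2.66,interpolation=cv2.INTER_CUBIC))
a=cv2.imread("pics/side0.png")
cv2.imwrite("pics/side0c.png",cv2.resize(a[140:340,100:360],None,fx=3,fy=3,interpolation=cv2.INTER_CUBIC))
E
```

```text
(no output)
```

View pics/top0c.png

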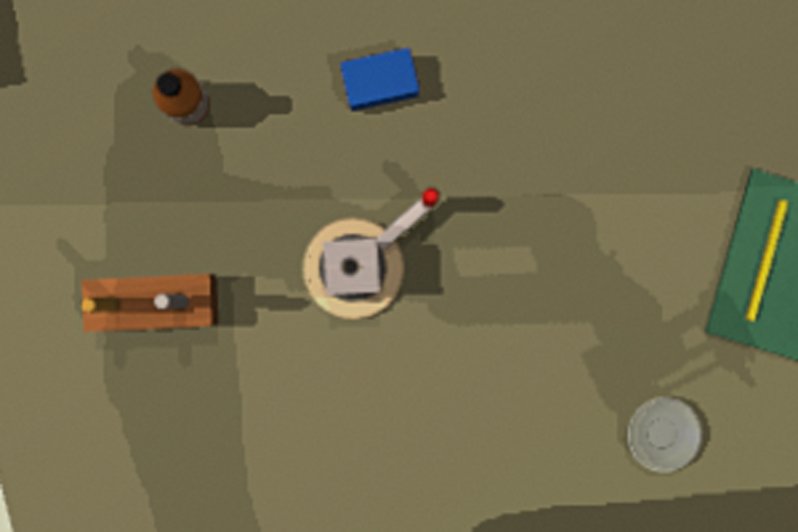

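View pics/side0c.png

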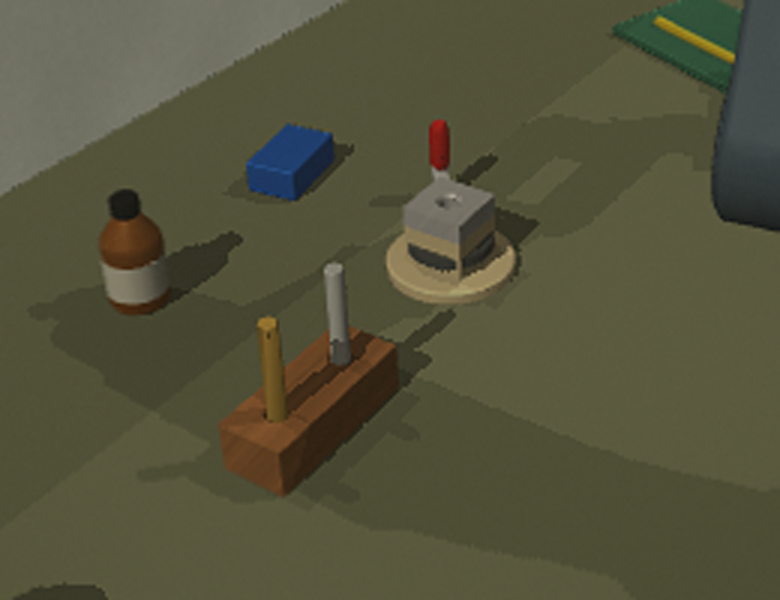

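```bash
cat > h.py <<'E'
import cv2,numpy as np
C={"side":(483.5391432798095,259.43769931866933,198.59270185831565,-0.05411778,np.array([[-0.8126,-0.3048,0.4968,-0.1158],[-0.5827,0.4445,-0.6803,0.874],[-0.0135,-0.8423,-0.5388,0.7965],[0,0,0,1]])),
"top":(348.58492066844633,261.1788791918732,190.29112567614098,-0.08548705,np.array([[-0.0042,-0.9994,0.0344,0.5143],[-0.9999,0.0038,-0.014,-0.0361],[0.0139,-0.0344,-0.9993,1.1159],[0,0,0,1]]))}
def ray(n,px):
    f,cx,cy,k,T=C[n]
    u=cv2.undistortPoints(np.array([[px]],float),np.array([[f,0,cx],[0,f,cy],[0,0,1]]),np.array([k,0,0,0,0]))[0,0]
    return T[:3,3],T[:3,:3]@np.array([u[0],u[1],1])
def atz(n,px,z):
    o,d=ray(n,px);return o+d*(z-o[2])/d[2]
def proj(n,P):
    f,cx,cy,k,T=C[n]
    R=T[:3,:3].T;t=-R@T[:3,3]
    return cv2.projectPoints(np.array([P],float),cv2.Rodrigues(R)[0],t,np.array([[f,0,cx],[0,f,cy],[0,0,1]]),np.array([k,0,0,0,0]))[0].ravel()
E
python3 - <<'E'
from h import *
t=lambda x,y:(110+(x+.5)/2.66-.5,90+(y+.5)/2.66-.5)
s=lambda x,y:(100+(x+.5)/3-.5,140+(y+.5)/3-.5)
for nm,a,b,z in [("steel",(162,301),(334,268),.133),("brass",(89,304),(268,323),.133),("mouth",(350,266),(449,200),.072),("knob",(431,197),(439,124),.084)]:
    A=atz("top",t(*a),z);B=atz("side",s(*b),z);print(nm,A.round(4),B.round(4),np.linalg.norm(A[:2]))
E
python3 - <<'E'
import cv2
a=cv2.imread("pics/top0.png")
cv2.imwrite("pics/z1.png",cv2.resize(a[150:230,135:295],None,fx=5,fy=5,interpolation=cv2.INTER_NEAREST))
a=cv2.imread("pics/side0.png")
cv2.imwrite("pics/z2.png",cv2.resize(a[175:285,180:290],None,fx=5,fy=5,interpolation=cv2.INTER_NEAREST))
E
```

```text
steel [0.5136 0.2062 0.133 ] [0.5124 0.2066 0.133 ] 0.5534486460364345
brass [0.5106 0.2847 0.133 ] [0.5079 0.2868 0.133 ] 0.5846190806689451
mouth [0.5523 0.0089 0.072 ] [0.5521 0.0064 0.072 ] 0.5523370307327287
knob [ 0.6287 -0.0822  0.084 ] [ 0.6286 -0.0806  0.084 ] 0.6340214188719345
```

View pics/z1.png

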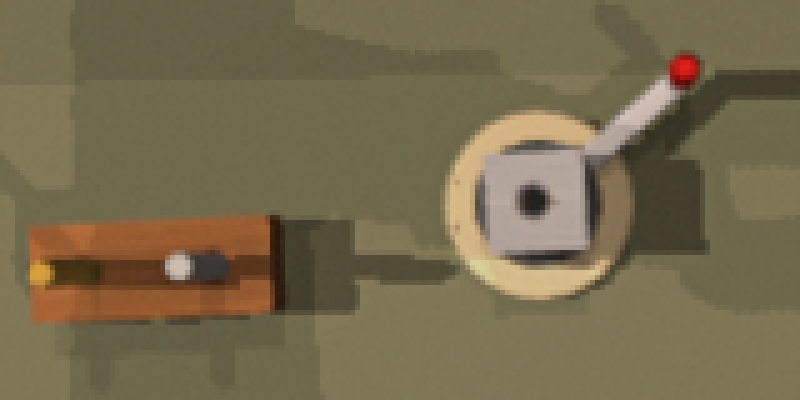

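View pics/z2.png

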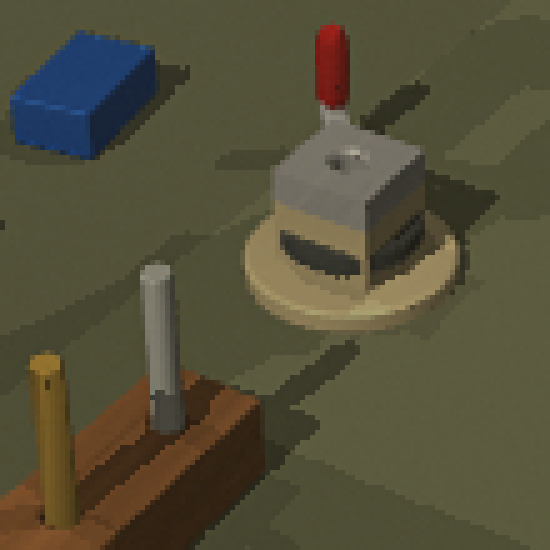

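Both cameras agree to about 2 mm. The steel post is at (0.513, 0.206), the mouth at (0.552, 0.0075) and the knob at (0.629, -0.081), which is 0.119 m from the bore. I'll move above the post with the jaws along world x.

Request:
{"api": "play_rows", "payload": {"series": [{"tx":0.0151,"ty":0.0481,"turn":0.0536},{"tx":0.0151,"ty":0.0481,"turn":0.0536},{"tx":0.0151,"ty":0.0481,"turn":0.0536},{"tx":0.0151,"ty":0.0481,"turn":0.0536},{"tx":0.0151,"ty":0.0481,"turn":0.0536},{"tx":0.0151,"ty":0.0481,"turn":0.0536},{"tx":0.0151,"ty":0.0481,"turn":0.0536},{"tx":0.0151,"ty":0.0481,"turn":0.0536},{"tx":0.0151,"ty":0.0481,"turn":0.0536},{"tx":0.0151,"ty":0.0481,"turn":0.0536}], "gripper": 1}}

```text
invalid input
```

Request:
{"api": "play_rows", "payload": {"series": [{"tx":0.0151,"ty":0.0481,"turn":0.0536},{"tx":0.0151,"ty":0.0481,"turn":0.0536},{"tx":0.0151,"ty":0.0481,"turn":0.0536},{"tx":0.0151,"ty":0.0481,"turn":0.0536},{"tx":0.0151,"ty":0.0481,"turn":0.0536},{"tx":0.0151,"ty":0.0481,"turn":0.0536},{"tx":0.0151,"ty":0.0481,"turn":0.0536},{"tx":0.0151,"ty":0.0481,"turn":0.0536},{"tx":0.0151,"ty":0.0481,"turn":0.0536},{"tx":0.0151,"ty":0.0481,"turn":0.0536},{}]}}

```text
invalid input
```

Request:
{"api": "play_rows", "payload": {"series": [{"tx":0.0151,"ty":0.0481,"tz":0,"turn":0.0536},{"tx":0.0151,"ty":0.0481,"tz":0,"turn":0.0536},{"tx":0.0151,"ty":0.0481,"tz":0,"turn":0.0536},{"tx":0.0151,"ty":0.0481,"tz":0,"turn":0.0536},{"tx":0.0151,"ty":0.0481,"tz":0,"turn":0.0536},{"tx":0.0151,"ty":0.0481,"tz":0,"turn":0.0536},{"tx":0.0151,"ty":0.0481,"tz":0,"turn":0.0536},{"tx":0.0151,"ty":0.0481,"tz":0,"turn":0.0536},{"tx":0.0151,"ty":0.0481,"tz":0,"turn":0.0536},{"tx":0.0151,"ty":0.0481,"tz":0,"turn":0.0536}], "gripper": 1}}

```text
time_s: 2.0
position: [0.3924, -0.1769, 0.2926]
tcp_rot: [[0.848, -0.53, 0.001], [-0.53, -0.848, -0.001], [0.001, 0.0, -1.0]]
force: [0.9, -0.2, -0.4]
opening: 1.001
```

Request:
{"api": "play_rows", "payload": {"series": [{"tx":0.0151,"ty":0.0479,"tz":0,"turn":0.0533},{"tx":0.0151,"ty":0.0479,"tz":0,"turn":0.0533},{"tx":0.0151,"ty":0.0479,"tz":0,"turn":0.0533},{"tx":0.0151,"ty":0.0479,"tz":0,"turn":0.0533},{"tx":0.0151,"ty":0.0479,"tz":0,"turn":0.0533},{"tx":0.0151,"ty":0.0479,"tz":0,"turn":0.0533},{"tx":0.0151,"ty":0.0479,"tz":0,"turn":0.0533},{"tx":0.0151,"ty":0.0479,"tz":0,"turn":0.0533},{"tx":0.0151,"ty":0.0479,"tz":0,"turn":0.0533},{"tx":0.0151,"ty":0.0479,"tz":0,"turn":0.0533}]}}

```text
time_s: 3.0
position: [0.5131, 0.2067, 0.2924]
tcp_rot: [[1.0, 0.0, 0.001], [0.0, -1.0, -0.0], [0.001, 0.0, -1.0]]
force: [0.6, -0.4, 0.1]
opening: 1.0
```

Request:
{"api": "play_rows", "payload": {"series": [{"tx":0,"ty":0,"tz":0,"turn":0}]}}

```text
time_s: 3.1
position: [0.5142, 0.209, 0.2925]
tcp_rot: [[1.0, 0.003, 0.003], [0.003, -1.0, 0.002], [0.003, -0.002, -1.0]]
force: [-0.3, -0.6, -0.9]
opening: 0.998
```

```bash
python3 - <<'E'
from rig import bot, vision, nets
import cv2,numpy as np
from h import *
p=vision.capture("wrist");cv2.imwrite("pics/w1.png",cv2.resize(p["pixels"],None,fx=1.5,fy=1.5))
T=p["extrinsics"];print(p["fx"],p["cx"],p["cy"],p["D"],T.round(4).tolist() if hasattr(T,'round') else T)
s=bot.read_state();print(s["position"],s["tcp_rot"])
E
```

```text
300.44483922179955 255.6435615995135 192.6593163844015 [-0.07337793  0.          0.          0.          0.        ] [[1.0, 0.0006, 0.0029, 0.5126], [0.0013, -0.9704, -0.2417, 0.2757], [0.0027, 0.2417, -0.9704, 0.3854], [0.0, 0.0, 0.0, 1.0]]
[0.51315374 0.20692125 0.29220017] [[ 9.99999074e-01  1.05935241e-03  8.54180489e-04]
 [ 1.05925170e-03 -9.99999432e-01  1.18346264e-04]
 [ 8.54305374e-04 -1.17441363e-04 -9.99999628e-01]]
```

View pics/w1.png

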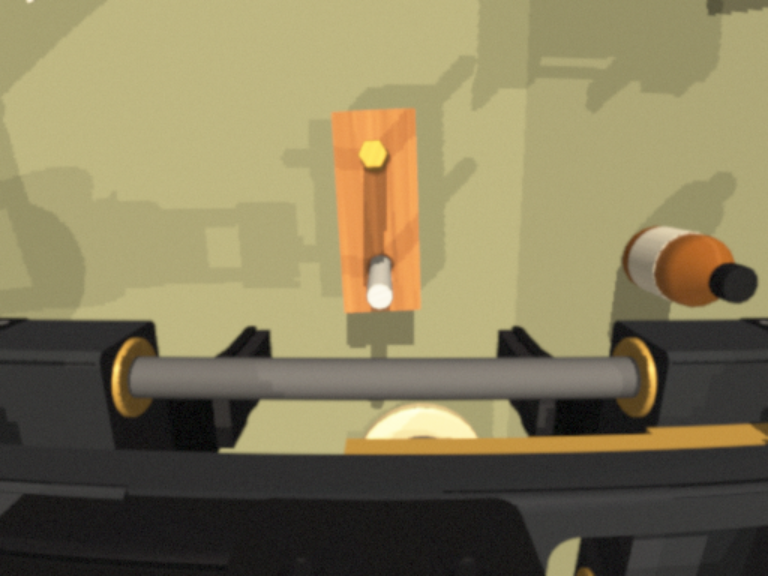

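Request:
{"api": "play_rows", "payload": {"series": [{"tx":-0.001,"ty":0,"tz":-0.0448,"turn":0},{"tx":0,"ty":0,"tz":-0.0448,"turn":0},{"tx":0,"ty":0,"tz":-0.0448,"turn":0},{"tx":0,"ty":0,"tz":-0.0224,"turn":0},{"tx":0,"ty":0,"tz":-0.0224,"turn":0},{"tx":0,"ty":0,"tz":0,"turn":0}]}}

```text
time_s: 3.75
position: [0.5102, 0.2033, 0.1468]
tcp_rot: [[1.0, -0.004, -0.006], [-0.004, -1.0, -0.001], [-0.006, 0.001, -1.0]]
force: [0.1, -1.5, -0.1]
opening: 1.003
```

```bash
python3 - <<'E'
from rig import bot, vision, nets
import cv2
p=vision.capture("side");cv2.imwrite("pics/s2.png",cv2.resize(p["pixels"][140:340,100:360],None,fx=3,fy=3))
print(bot.read_state()["position"],bot.read_state()["force"])
E
```

```text
[0.51112122 0.20364686 0.14812022] [1.27076003 0.40378895 0.72189131]
```

View pics/s2.png

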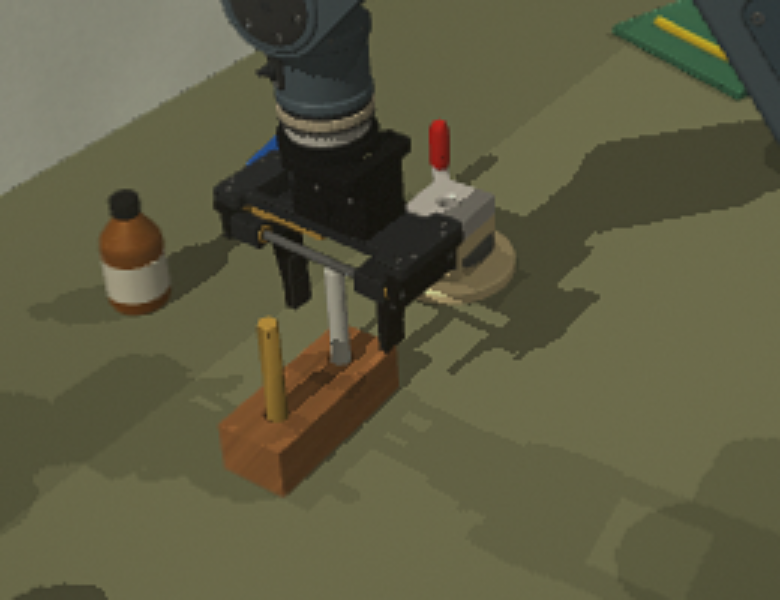

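The post stands between the open fingers and the hex is clear. I'll let it settle and read the pose several times.

Request:
{"api": "play_rows", "payload": {"series": [{"tx":0,"ty":0,"tz":0,"turn":0},{"tx":0,"ty":0,"tz":0,"turn":0},{"tx":0,"ty":0,"tz":0,"turn":0}]}}

```text
time_s: 4.1
position: [0.5125, 0.2049, 0.15]
tcp_rot: [[1.0, -0.003, 0.002], [-0.003, -1.0, 0.0], [0.002, -0.0, -1.0]]
force: [0.6, 0.3, -0.0]
opening: 1.004
```

```bash
python3 - <<'E'
from rig import bot, vision, nets
import numpy as np
for i in range(3):
    vision.capture("top");s=bot.read_state();print(s["position"],s["force"],s["time_s"])
E
```

```text
[0.51242088 0.20496025 0.14986107] [ 0.04699761 -1.37501298 -0.58948542] 4.15
[0.51230907 0.20498715 0.14969326] [-0.14034317  0.09262757  0.32609765] 4.2
[0.5122377  0.20500867 0.14954378] [ 0.37433438  0.26364348 -0.04874453] 4.25
```

Request:
{"api": "play_rows", "payload": {"series": [{"tx":0,"ty":0.0025,"tz":0,"turn":0},{"tx":0,"ty":0,"tz":0,"turn":0}]}}

```text
time_s: 4.45
position: [0.512, 0.2072, 0.149]
tcp_rot: [[1.0, -0.002, 0.0], [-0.002, -1.0, 0.0], [0.0, -0.0, -1.0]]
force: [0.1, -0.6, -0.2]
opening: 1.004
```

Request:
{"api": "play_rows", "payload": {"series": [{"tx":0,"ty":0,"tz":0,"turn":0},{"tx":0,"ty":0,"tz":0,"turn":0},{"tx":0,"ty":0,"tz":0,"turn":0},{"tx":0,"ty":0,"tz":0,"turn":0},{"tx":0,"ty":0,"tz":0,"turn":0},{"tx":0,"ty":0,"tz":0,"turn":0},{"tx":0,"ty":0,"tz":0,"turn":0},{"tx":0,"ty":0,"tz":0,"turn":0}], "gripper": 0}}

```text
time_s: 5.25
position: [0.512, 0.2069, 0.1489]
tcp_rot: [[1.0, -0.003, -0.0], [-0.003, -1.0, -0.0], [-0.0, 0.0, -1.0]]
force: [-0.2, 0.1, -0.1]
opening: 0.359
```

Request:
{"api": "play_rows", "payload": {"series": [{"tx":0,"ty":0,"tz":0,"turn":0},{"tx":0,"ty":0,"tz":0,"turn":0},{"tx":0,"ty":0,"tz":0,"turn":0}]}}

```text
time_s: 5.55
position: [0.512, 0.2069, 0.1489]
tcp_rot: [[1.0, -0.003, 0.0], [-0.003, -1.0, 0.0], [0.0, -0.0, -1.0]]
force: [-0.6, -0.2, 0.0]
opening: 0.173
```

Opening is 0.173, or 15 mm, which fits a 16 mm post. I'll wait briefly and then lift.

Request:
{"api": "play_rows", "payload": {"series": [{"tx":0,"ty":0,"tz":0,"turn":0},{"tx":0,"ty":0,"tz":0,"turn":0},{"tx":0,"ty":0,"tz":0.01,"turn":0},{"tx":0,"ty":0,"tz":0.02,"turn":0},{"tx":0,"ty":0,"tz":0.025,"turn":0},{"tx":0,"ty":0,"tz":0.025,"turn":0},{"tx":0,"ty":0,"tz":0.025,"turn":0},{"tx":0,"ty":0,"tz":0.02,"turn":0},{"tx":0,"ty":0,"tz":0,"turn":0},{"tx":0,"ty":0,"tz":0,"turn":0}]}}

```text
time_s: 6.55
position: [0.5116, 0.2069, 0.2489]
tcp_rot: [[1.0, -0.003, -0.0], [-0.003, -1.0, -0.0], [-0.0, 0.0, -1.0]]
force: [-1.4, -0.3, -1.7]
opening: 0.178
```

```bash
python3 - <<'E'
from rig import bot, vision, nets
import cv2
p=vision.capture("side");cv2.imwrite("pics/s3.png",cv2.resize(p["pixels"][140:340,100:360],None,fx=3,fy=3))
s=bot.read_state();print(s["position"],s["force"],s["opening"])
E
```

```text
[0.51129488 0.20679194 0.24826682] [-0.60193976 -0.41845284 -3.18306823] 0.17400586740187157
```

View pics/s3.png

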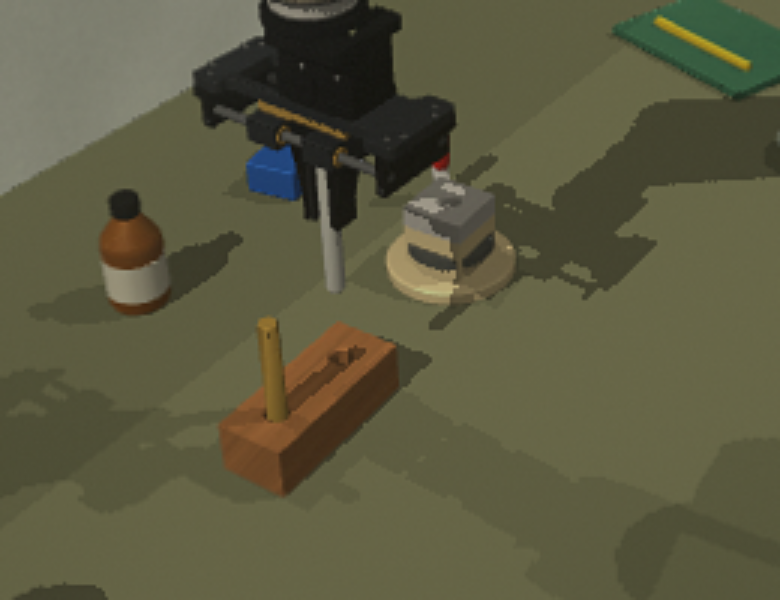

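```bash
python3 - <<'E'
from h import *
s=lambda x,y:(100+(x+.5)/3-.5,140+(y+.5)/3-.5)
print(s(335,289),atz("side",s(335,289),.112), proj("side",(.5113,.2068,.112)),proj("side",(.5113,.2068,.180)))
# mouth avg with block corners
z1=lambda x,y:(135+(x+.5)/5-.5,150+(y+.5)/5-.5); z2=lambda x,y:(180+(x+.5)/5-.5,175+(y+.5)/5-.5)
print(atz("top",z1(537,200.5),.072),atz("top",z1(533,201),.072),atz("side",z2(352,164),.072),atz("side",z2(347,162),.072))
E
```

```text
(211.33333333333331, 236.0) [0.51354311 0.20632029 0.112     ] [211.92419685 236.43818402] [209.92246281 212.49349104]
[0.55222083 0.00672212 0.072     ] [0.55192999 0.00911879 0.072     ] [0.54752268 0.00960306 0.072     ] [0.55092317 0.00956749 0.072     ]
```

Request:
{"api": "play_rows", "payload": {"series": [{"tx":0.0051,"ty":-0.01,"tz":0,"turn":0},{"tx":0.0051,"ty":-0.025,"tz":0,"turn":0},{"tx":0.0051,"ty":-0.0385,"tz":0,"turn":0},{"tx":0.0051,"ty":-0.0385,"tz":0,"turn":0},{"tx":0.0051,"ty":-0.0385,"tz":0,"turn":0},{"tx":0.0051,"ty":-0.0385,"tz":0,"turn":0},{"tx":0.0051,"ty":-0.0385,"tz":0,"turn":0},{"tx":0.0051,"ty":-0.0125,"tz":0,"turn":0},{"tx":0.0051,"ty":-0.006,"tz":0,"turn":0},{"tx":0.0051,"ty":-0.002,"tz":0,"turn":0}]}}

```text
time_s: 7.6
position: [0.5529, 0.0084, 0.2484]
tcp_rot: [[1.0, -0.003, -0.001], [-0.003, -1.0, 0.001], [-0.001, -0.001, -1.0]]
force: [-0.9, 0.2, -1.4]
opening: 0.177
```

Request:
{"api": "play_rows", "payload": {"series": [{"tx":0,"ty":0,"tz":-0.015,"turn":0},{"tx":0,"ty":0,"tz":-0.015,"turn":0},{"tx":0,"ty":0,"tz":-0.005,"turn":0},{"tx":0,"ty":0,"tz":0,"turn":0},{"tx":0,"ty":0,"tz":0,"turn":0},{"tx":0,"ty":0,"tz":0,"turn":0},{"tx":0,"ty":0,"tz":0,"turn":0},{"tx":0,"ty":0,"tz":0,"turn":0}]}}

```text
time_s: 8.4
position: [0.553, 0.0085, 0.2213]
tcp_rot: [[1.0, -0.003, 0.001], [-0.003, -1.0, -0.0], [0.001, 0.0, -1.0]]
force: [1.0, -0.7, -1.8]
opening: 0.179
```

```bash
python3 - <<'E'
from rig import bot, vision, nets
import cv2,numpy as np
p=vision.capture("side");cv2.imwrite("pics/s4.png",cv2.resize(p["pixels"][140:260,180:320],None,fx=5,fy=5,interpolation=cv2.INTER_NEAREST))
for i in range(2):
    s=bot.read_state();print(s["position"],s["force"],s["opening"]);p=vision.capture("wrist")
cv2.imwrite("pics/w4.png",cv2.resize(p["pixels"],None,fx=1.5,fy=1.5))
print(s["tcp_rot"])
E
```

```text
[0.55294003 0.00848795 0.22120766] [-0.61876866  0.34231084 -1.4449384 ] 0.17947357092492108
[0.55288965 0.00847602 0.22117819] [-0.29212264 -0.03996598 -1.51827467] 0.1725229388831944
[[ 9.99996374e-01 -2.63538402e-03  5.54556527e-04]
 [-2.63533252e-03 -9.99996523e-01 -9.35885780e-05]
 [ 5.54801241e-04  9.21267978e-05 -9.99999842e-01]]
```

View pics/s4.png

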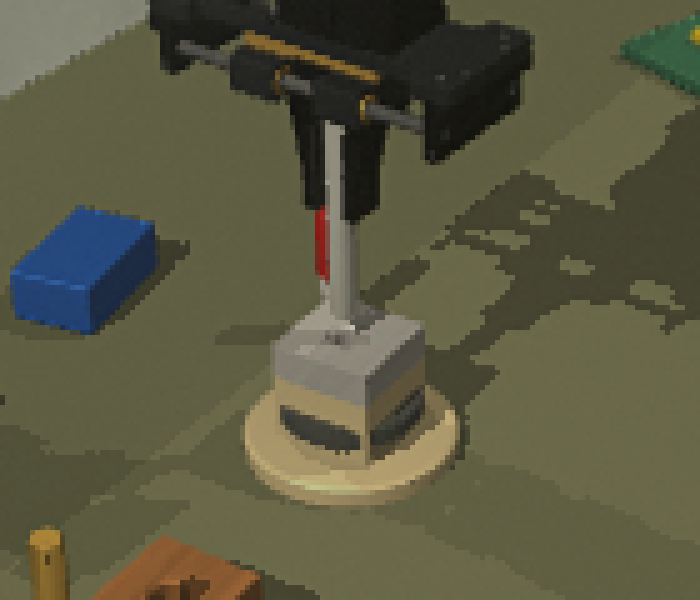

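View pics/w4.png

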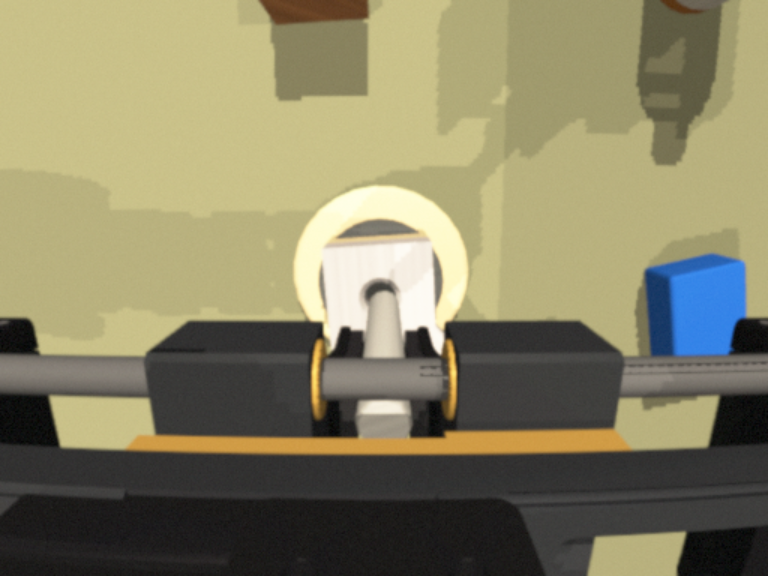

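```bash
python3 - <<'E'
from h import *
f=lambda q:(np.array(q)-[180,140]+.5)*5-.5
for P in [(.5529,.0085,.085),(.552,.0082,.072),(.552,.0082,.085)]: print(f(proj("side",P)))
a=cv2.imread("pics/w4.png");cv2.imwrite("pics/w4c.png",cv2.resize(a[220:360,300:470],None,fx=4,fy=4,interpolation=cv2.INTER_CUBIC))
a=cv2.imread("pics/s4.png");cv2.imwrite("pics/s4c.png",cv2.resize(a[270:400,260:440],None,fx=4,fy=4,interpolation=cv2.INTER_CUBIC))
E
```

```text
[344.62636299 314.91481686]
[346.90231895 335.26254422]
[346.29590769 315.17987379]
```

View pics/w4c.png

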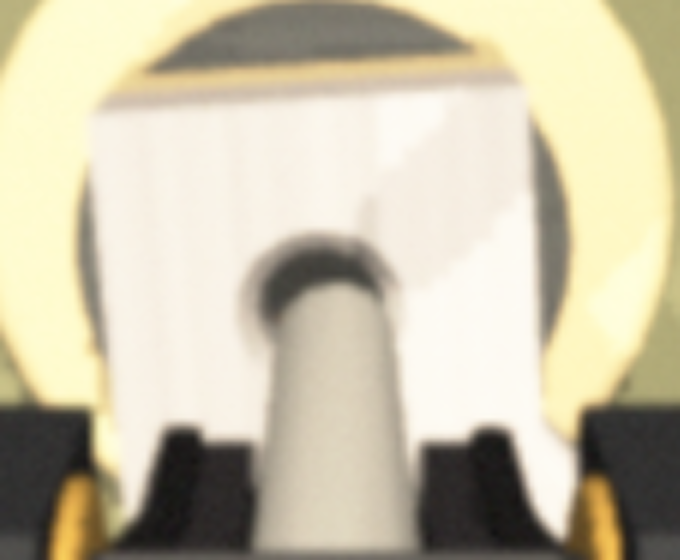

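View pics/s4c.png

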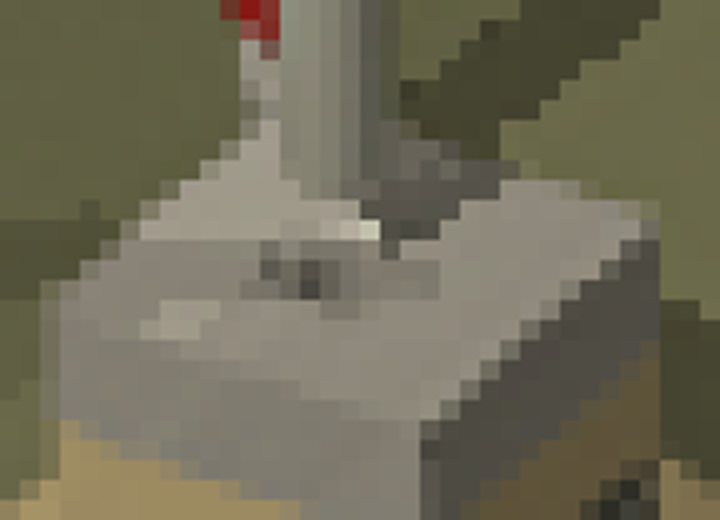

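In the wrist view the bevel is centred at about (321, 308) in the crop and the foot at column 332. The foot is therefore about 1.8 mm too far in +x, with y aligned. I'll correct that and lower slowly.

Request:
{"api": "play_rows", "payload": {"series": [{"tx":-0.0022,"ty":0,"tz":0,"turn":0},{"tx":0,"ty":0,"tz":-0.005,"turn":0},{"tx":0,"ty":0,"tz":-0.005,"turn":0},{"tx":0,"ty":0,"tz":-0.0025,"turn":0},{"tx":0,"ty":0,"tz":-0.0025,"turn":0},{"tx":0,"ty":0,"tz":-0.0025,"turn":0},{"tx":0,"ty":0,"tz":0,"turn":0},{"tx":0,"ty":0,"tz":0,"turn":0}]}}

```text
time_s: 9.35
position: [0.5511, 0.0085, 0.2068]
tcp_rot: [[1.0, -0.003, -0.0], [-0.003, -1.0, -0.0], [-0.0, 0.0, -1.0]]
force: [-0.3, 0.5, -1.0]
opening: 0.175
```

Request:
{"api": "play_rows", "payload": {"series": [{"tx":0,"ty":0,"tz":-0.0025,"turn":0},{"tx":0,"ty":0,"tz":-0.0025,"turn":0},{"tx":0,"ty":0,"tz":0,"turn":0}]}}

```text
time_s: 9.65
position: [0.5508, 0.0086, 0.2026]
tcp_rot: [[1.0, -0.003, -0.001], [-0.003, -1.0, 0.0], [-0.001, -0.0, -1.0]]
force: [-0.2, 0.7, -2.0]
opening: 0.176
```

Request:
{"api": "play_rows", "payload": {"series": [{"tx":0,"ty":0,"tz":-0.0025,"turn":0},{"tx":0,"ty":0,"tz":-0.0025,"turn":0},{"tx":0,"ty":0,"tz":-0.0025,"turn":0},{"tx":0,"ty":0,"tz":-0.0025,"turn":0},{"tx":0,"ty":0,"tz":-0.0025,"turn":0},{"tx":0,"ty":0,"tz":0,"turn":0}]}}

```text
time_s: 10.25
position: [0.5508, 0.0086, 0.1925]
tcp_rot: [[1.0, -0.003, -0.001], [-0.003, -1.0, 0.0], [-0.001, -0.0, -1.0]]
force: [1.2, 1.5, -1.4]
opening: 0.18
```

```bash
python3 - <<'E'
from rig import bot, vision, nets
import cv2,numpy as np
p=vision.capture("side");cv2.imwrite("pics/s5.png",cv2.resize(p["pixels"][140:260,180:320],None,fx=5,fy=5,interpolation=cv2.INTER_NEAREST))
s=bot.read_state();print(s["position"],s["force"],s["moment"])
E
```

```text
[0.55093263 0.00854097 0.19268388] [ 0.22269375 -0.86719231 -1.49678555] [-0.02202743 -0.0804262  -0.01807245]
```

View pics/s5.png

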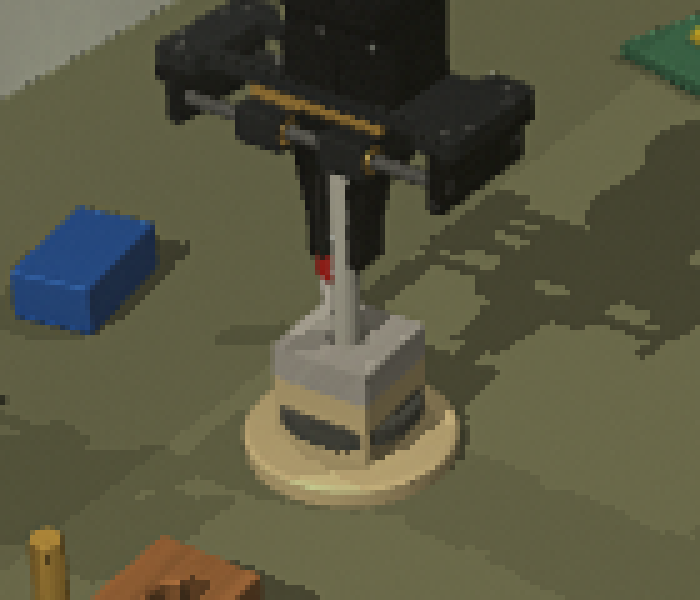

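The post is in the bore, and depth is about 15 mm by the TCP. I'll keep going gently.

Request:
{"api": "play_rows", "payload": {"series": [{"tx":0,"ty":0,"tz":-0.0025,"turn":0},{"tx":0,"ty":0,"tz":-0.0025,"turn":0},{"tx":0,"ty":0,"tz":-0.0025,"turn":0},{"tx":0,"ty":0,"tz":0,"turn":0}]}}

```text
time_s: 10.7
position: [0.5508, 0.0085, 0.1865]
tcp_rot: [[1.0, -0.003, -0.001], [-0.003, -1.0, 0.0], [-0.001, -0.0, -1.0]]
force: [-0.2, -0.6, -2.6]
opening: 0.178
```

Request:
{"api": "play_rows", "payload": {"series": [{"tx":0,"ty":0,"tz":-0.0025,"turn":0},{"tx":0,"ty":0,"tz":-0.0025,"turn":0},{"tx":0,"ty":0,"tz":0,"turn":0}]}}

```text
time_s: 11.0
position: [0.5511, 0.0084, 0.1827]
tcp_rot: [[1.0, -0.002, -0.0], [-0.002, -1.0, -0.0], [-0.0, 0.0, -1.0]]
force: [-0.3, -0.5, -1.9]
opening: 0.172
```

Request:
{"api": "play_rows", "payload": {"series": [{"tx":0,"ty":0,"tz":-0.0025,"turn":0},{"tx":0,"ty":0,"tz":-0.0025,"turn":0}]}}

```text
time_s: 11.2
position: [0.5514, 0.0083, 0.1792]
tcp_rot: [[1.0, -0.002, 0.001], [-0.002, -1.0, -0.001], [0.001, 0.001, -1.0]]
force: [-0.8, -0.5, 2.5]
opening: 0.176
```

Request:
{"api": "play_rows", "payload": {"series": [{"tx":0,"ty":0,"tz":-0.002,"turn":0},{"tx":0,"ty":0,"tz":-0.002,"turn":0}]}}

```text
time_s: 11.4
position: [0.5515, 0.0083, 0.1759]
tcp_rot: [[1.0, -0.002, 0.001], [-0.002, -1.0, -0.0], [0.001, 0.0, -1.0]]
force: [-0.0, -1.0, 1.9]
opening: 0.177
```

Request:
{"api": "play_rows", "payload": {"series": [{"tx":0,"ty":0,"tz":-0.0015,"turn":0},{"tx":0,"ty":0,"tz":-0.0015,"turn":0}]}}

```text
time_s: 11.6
position: [0.5513, 0.0084, 0.1734]
tcp_rot: [[1.0, -0.003, 0.001], [-0.003, -1.0, -0.0], [0.001, 0.0, -1.0]]
force: [0.8, -1.7, 2.5]
opening: 0.174
```

Request:
{"api": "play_rows", "payload": {"series": [{"tx":0,"ty":0,"tz":-0.0013,"turn":0},{"tx":0,"ty":0,"tz":-0.0013,"turn":0}]}}

```text
time_s: 11.8
position: [0.5512, 0.0084, 0.1712]
tcp_rot: [[1.0, -0.002, 0.0], [-0.002, -1.0, -0.0], [0.0, 0.0, -1.0]]
force: [0.3, -2.3, 2.3]
opening: 0.175
```

Request:
{"api": "play_rows", "payload": {"series": [{"tx":0,"ty":0,"tz":-0.0013,"turn":0},{"tx":0,"ty":0,"tz":-0.0013,"turn":0}]}}

```text
time_s: 12.0
position: [0.5511, 0.0084, 0.169]
tcp_rot: [[1.0, -0.002, 0.0], [-0.002, -1.0, -0.0], [0.0, 0.0, -1.0]]
force: [0.1, -2.2, 2.3]
opening: 0.179
```

Request:
{"api": "play_rows", "payload": {"series": [{"tx":0,"ty":0,"tz":-0.0013,"turn":0},{"tx":0,"ty":0,"tz":-0.0013,"turn":0}]}}

```text
time_s: 12.2
position: [0.551, 0.0084, 0.167]
tcp_rot: [[1.0, -0.003, -0.0], [-0.003, -1.0, -0.0], [-0.0, 0.0, -1.0]]
force: [0.4, -1.7, 1.8]
opening: 0.174
```

Request:
{"api": "play_rows", "payload": {"series": [{"tx":0,"ty":0,"tz":-0.0013,"turn":0},{"tx":0,"ty":0,"tz":-0.0013,"turn":0}]}}

```text
time_s: 12.4
position: [0.551, 0.0085, 0.1649]
tcp_rot: [[1.0, -0.003, -0.0], [-0.003, -1.0, -0.0], [-0.0, 0.0, -1.0]]
force: [-0.4, -2.5, 2.1]
opening: 0.178
```

Request:
{"api": "play_rows", "payload": {"series": [{"tx":0,"ty":0,"tz":-0.0013,"turn":0},{"tx":0,"ty":0,"tz":-0.0013,"turn":0}]}}

```text
time_s: 12.6
position: [0.551, 0.0085, 0.1628]
tcp_rot: [[1.0, -0.003, -0.0], [-0.003, -1.0, -0.0], [-0.0, 0.0, -1.0]]
force: [0.7, -2.0, 1.3]
opening: 0.176
```

Request:
{"api": "play_rows", "payload": {"series": [{"tx":0,"ty":0,"tz":-0.0013,"turn":0},{"tx":0,"ty":0,"tz":-0.0013,"turn":0}]}}

```text
time_s: 12.8
position: [0.5511, 0.0085, 0.161]
tcp_rot: [[1.0, -0.002, 0.0], [-0.002, -1.0, -0.0], [0.0, 0.0, -1.0]]
force: [-1.7, -2.7, 6.4]
opening: 0.179
```

```bash
python3 - <<'E'
from rig import bot, vision, nets
import cv2,numpy as np
p=vision.capture("side");cv2.imwrite("pics/s6.png",cv2.resize(p["pixels"][140:260,180:320],None,fx=5,fy=5,interpolation=cv2.INTER_NEAREST))
s=bot.read_state();print(s["position"],s["force"],s["moment"])
E
```

```text
[0.55103422 0.00849618 0.16091331] [-0.10301796 -2.10518242  3.93617327] [-0.58709387 -0.06440663 -0.01391706]
```

View pics/s6.png

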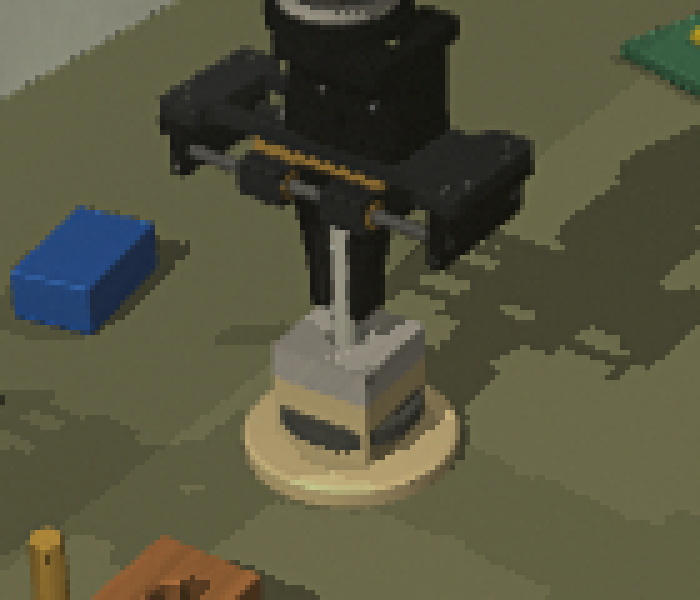

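The force is beginning to rise. I'll use smaller steps.

Request:
{"api": "play_rows", "payload": {"series": [{"tx":0,"ty":0,"tz":-0.0013,"turn":0},{"tx":0,"ty":0,"tz":0,"turn":0}]}}

```text
time_s: 13.05
position: [0.551, 0.0085, 0.1601]
tcp_rot: [[1.0, -0.002, 0.0], [-0.002, -1.0, -0.0], [0.0, 0.0, -1.0]]
force: [-0.2, -2.8, 5.1]
opening: 0.178
```

Request:
{"api": "play_rows", "payload": {"series": [{"tx":0,"ty":0,"tz":-0.001,"turn":0},{"tx":0,"ty":0,"tz":0,"turn":0}]}}

```text
time_s: 13.25
position: [0.5511, 0.0085, 0.1596]
tcp_rot: [[1.0, -0.002, 0.0], [-0.002, -1.0, -0.0], [0.0, 0.0, -1.0]]
force: [-1.1, -2.3, 7.3]
opening: 0.175
```

Request:
{"api": "play_rows", "payload": {"series": [{"tx":0,"ty":0,"tz":-0.0013,"turn":0},{"tx":0,"ty":0,"tz":0,"turn":0},{"tx":0,"ty":0,"tz":0,"turn":0},{"tx":0,"ty":0,"tz":0,"turn":0}]}}

```text
time_s: 13.65
position: [0.5511, 0.0085, 0.1589]
tcp_rot: [[1.0, -0.002, 0.0], [-0.002, -1.0, -0.0], [0.0, 0.0, -1.0]]
force: [-1.6, -2.9, 8.9]
opening: 0.175
```

The stop is felt: force rose at about 3 N/mm from the 2 N drag reading to 9 N, with the foot at z≈0.023, about 49 mm deep. Releasing.

Request:
{"api": "play_rows", "payload": {"series": [{"tx":0,"ty":0,"tz":0,"turn":0},{"tx":0,"ty":0,"tz":0,"turn":0},{"tx":0,"ty":0,"tz":0,"turn":0},{"tx":0,"ty":0,"tz":0,"turn":0},{"tx":0,"ty":0,"tz":0,"turn":0},{"tx":0,"ty":0,"tz":0,"turn":0}], "gripper": 0.55}}

```text
time_s: 14.25
position: [0.5509, 0.0086, 0.1577]
tcp_rot: [[1.0, -0.003, -0.0], [-0.003, -1.0, 0.0], [-0.0, -0.0, -1.0]]
force: [-0.6, 0.3, 0.6]
opening: 0.537
```

Request:
{"api": "play_rows", "payload": {"series": [{"tx":0,"ty":0,"tz":0.0125,"turn":0},{"tx":0,"ty":0,"tz":0.025,"turn":0},{"tx":0,"ty":0,"tz":0.0375,"turn":0},{"tx":0,"ty":0,"tz":0.0375,"turn":0},{"tx":0,"ty":0,"tz":0.0125,"turn":0},{"tx":0,"ty":0,"tz":0,"turn":0}]}}

```text
time_s: 14.85
position: [0.5519, 0.0084, 0.2599]
tcp_rot: [[1.0, -0.002, 0.004], [-0.002, -1.0, -0.001], [0.004, 0.001, -1.0]]
force: [0.5, -0.3, 1.6]
opening: 0.551
```

```bash
python3 - <<'E'
from rig import bot, vision, nets
import cv2,numpy as np
p=vision.capture("side");cv2.imwrite("pics/s7.png",cv2.resize(p["pixels"][140:260,180:320],None,fx=5,fy=5,interpolation=cv2.INTER_NEAREST))
s=bot.read_state();print(s["position"],s["force"],s["opening"])
E
```

```text
[0.5510049  0.0085556  0.25837259] [-0.35585572 -0.08124582 -0.13897221] 0.543711314300167
```

View pics/s7.png

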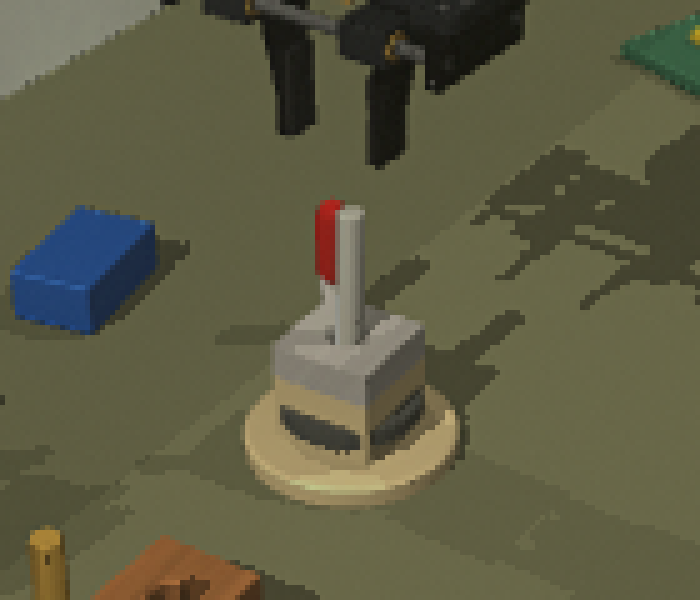

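```bash
python3 - <<'E'
from h import *
f=lambda q:(np.array(q)-[180,140]+.5)*5-.5
for z in (.12,.130,.143,.15,.16): print(z,f(proj("side",(.551,.0085,z))))
E
```

```text
0.12 [345.80287243 260.82777011]
0.13 [345.32381653 244.76518029]
0.143 [344.69539177 223.68155287]
0.15 [344.35433652 212.23309423]
0.16 [343.86383717 195.76063458]
```

```bash
python3 - <<'E'
from rig import vision
import cv2
p=vision.capture("top");cv2.imwrite("pics/t8.png",cv2.resize(p["pixels"][150:230,200:300],None,fx=8,fy=7.5,interpolation=cv2.INTER_NEAREST))
p=vision.capture("side");cv2.imwrite("pics/s8.png",cv2.resize(p["pixels"][165:225,220:290],None,fx=10,fy=10,interpolation=cv2.INTER_NEAREST))
E
```

```text
(no output)
```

View pics/t8.png

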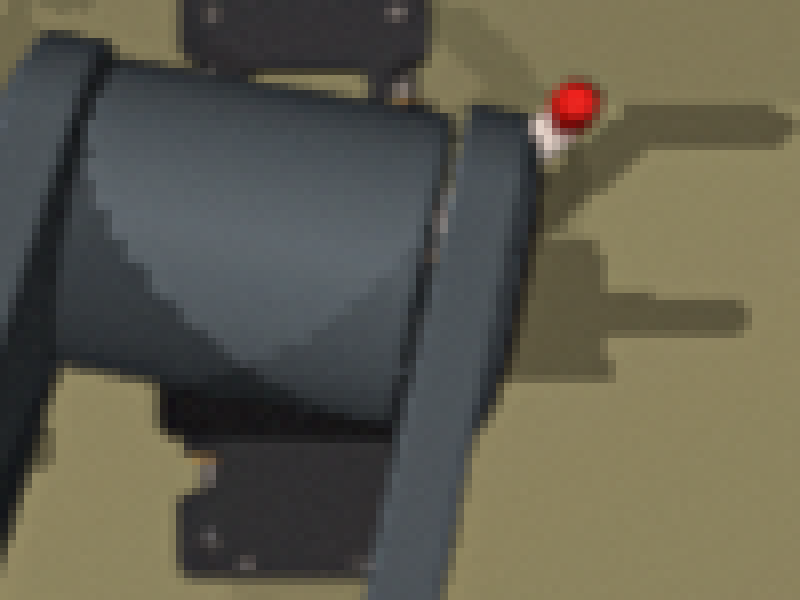

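View pics/s8.png

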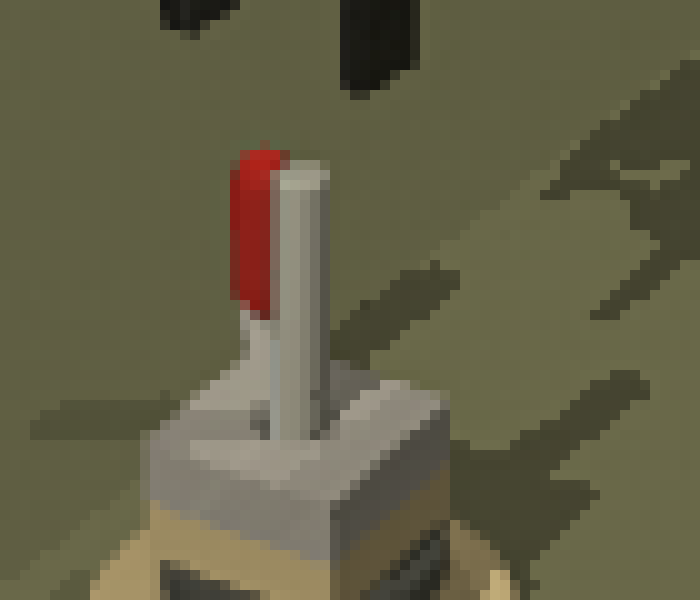

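By the side view the post top looks a few mm higher than the TCP height implies (about 0.150 against 0.143). I'll settle this by pressing gently on the post's top with closed fingers, which gives both its height and the force against depth.

Request:
{"api": "play_rows", "payload": {"series": [{"tx":0,"ty":0,"tz":-0.01,"turn":0},{"tx":0,"ty":0,"tz":-0.01,"turn":0},{"tx":0,"ty":0,"tz":-0.01,"turn":0},{"tx":0,"ty":0,"tz":-0.0075,"turn":0},{"tx":0,"ty":0,"tz":0,"turn":0},{"tx":0,"ty":0,"tz":0,"turn":0},{"tx":0,"ty":0,"tz":0,"turn":0},{"tx":0,"ty":0,"tz":0,"turn":0},{"tx":0,"ty":0,"tz":0,"turn":0}], "gripper": 0}}

```text
time_s: 15.9
position: [0.5512, 0.0085, 0.2283]
tcp_rot: [[1.0, -0.003, 0.001], [-0.003, -1.0, -0.0], [0.001, 0.0, -1.0]]
force: [0.4, -0.3, 0.9]
opening: 0.008
```

Request:
{"api": "play_rows", "payload": {"series": [{"tx":0,"ty":0,"tz":-0.002,"turn":0},{"tx":0,"ty":0,"tz":-0.002,"turn":0},{"tx":0,"ty":0,"tz":0,"turn":0}]}}

```text
time_s: 16.2
position: [0.5508, 0.0085, 0.2245]
tcp_rot: [[1.0, -0.003, -0.001], [-0.003, -1.0, 0.0], [-0.001, -0.0, -1.0]]
force: [-0.6, 0.1, 0.5]
opening: 0.008
```

Request:
{"api": "play_rows", "payload": {"series": [{"tx":0,"ty":0,"tz":-0.0013,"turn":0},{"tx":0,"ty":0,"tz":-0.0013,"turn":0},{"tx":0,"ty":0,"tz":0,"turn":0}]}}

```text
time_s: 16.5
position: [0.5509, 0.0085, 0.2225]
tcp_rot: [[1.0, -0.003, -0.0], [-0.003, -1.0, 0.0], [-0.0, -0.0, -1.0]]
force: [-0.9, 0.9, -0.2]
opening: 0.003
```

Request:
{"api": "play_rows", "payload": {"series": [{"tx":0,"ty":0,"tz":-0.0013,"turn":0},{"tx":0,"ty":0,"tz":-0.0013,"turn":0},{"tx":0,"ty":0,"tz":0,"turn":0}]}}

```text
time_s: 16.8
position: [0.551, 0.0085, 0.2204]
tcp_rot: [[1.0, -0.003, -0.0], [-0.003, -1.0, 0.0], [-0.0, -0.0, -1.0]]
force: [-0.7, -0.2, -0.6]
opening: 0.006
```

Request:
{"api": "play_rows", "payload": {"series": [{"tx":0,"ty":0,"tz":-0.0013,"turn":0},{"tx":0,"ty":0,"tz":-0.0013,"turn":0},{"tx":0,"ty":0,"tz":0,"turn":0}]}}

```text
time_s: 17.1
position: [0.5509, 0.0086, 0.2183]
tcp_rot: [[1.0, -0.003, -0.0], [-0.003, -1.0, 0.0], [-0.0, -0.0, -1.0]]
force: [0.4, 0.5, 0.4]
opening: 0.002
```

Request:
{"api": "play_rows", "payload": {"series": [{"tx":0,"ty":0,"tz":-0.0013,"turn":0},{"tx":0,"ty":0,"tz":0,"turn":0}]}}

```text
time_s: 17.3
position: [0.551, 0.0085, 0.2173]
tcp_rot: [[1.0, -0.003, -0.0], [-0.003, -1.0, 0.0], [-0.0, -0.0, -1.0]]
force: [-1.1, 0.2, 1.0]
opening: 0.004
```

Request:
{"api": "play_rows", "payload": {"series": [{"tx":0,"ty":0,"tz":-0.0013,"turn":0},{"tx":0,"ty":0,"tz":0,"turn":0}]}}

```text
time_s: 17.5
position: [0.5512, 0.0085, 0.2166]
tcp_rot: [[1.0, -0.003, 0.0], [-0.003, -1.0, 0.0], [0.0, -0.0, -1.0]]
force: [-0.2, -0.0, 0.6]
opening: 0.007
```

Request:
{"api": "play_rows", "payload": {"series": [{"tx":0,"ty":0,"tz":-0.0013,"turn":0},{"tx":0,"ty":0,"tz":0,"turn":0}]}}

```text
time_s: 17.7
position: [0.5513, 0.0086, 0.2158]
tcp_rot: [[1.0, -0.003, 0.001], [-0.003, -1.0, 0.0], [0.001, -0.0, -1.0]]
force: [-0.3, 0.6, 3.2]
opening: 0.004
```

Request:
{"api": "play_rows", "payload": {"series": [{"tx":0,"ty":0,"tz":-0.0013,"turn":0},{"tx":0,"ty":0,"tz":0,"turn":0}]}}

```text
time_s: 17.9
position: [0.5515, 0.0086, 0.215]
tcp_rot: [[1.0, -0.003, 0.002], [-0.003, -1.0, 0.0], [0.002, -0.0, -1.0]]
force: [0.2, 0.8, 5.3]
opening: 0.003
```

Request:
{"api": "play_rows", "payload": {"series": [{"tx":0,"ty":0,"tz":-0.0013,"turn":0},{"tx":0,"ty":0,"tz":0,"turn":0}]}}

```text
time_s: 18.1
position: [0.5517, 0.0087, 0.2143]
tcp_rot: [[1.0, -0.003, 0.002], [-0.003, -1.0, 0.0], [0.002, -0.0, -1.0]]
force: [-1.8, 0.9, 7.2]
opening: 0.004
```

Request:
{"api": "play_rows", "payload": {"series": [{"tx":0,"ty":0,"tz":-0.0013,"turn":0},{"tx":0,"ty":0,"tz":0,"turn":0}]}}

```text
time_s: 18.3
position: [0.5519, 0.0087, 0.2137]
tcp_rot: [[1.0, -0.003, 0.003], [-0.003, -1.0, 0.0], [0.003, -0.0, -1.0]]
force: [-0.8, 2.3, 9.4]
opening: 0.007
```

Request:
{"api": "play_rows", "payload": {"series": [{"tx":0,"ty":0,"tz":-0.0013,"turn":0},{"tx":0,"ty":0,"tz":0,"turn":0},{"tx":0,"ty":0,"tz":0,"turn":0}]}}

```text
time_s: 18.6
position: [0.5521, 0.0088, 0.2131]
tcp_rot: [[1.0, -0.003, 0.004], [-0.003, -1.0, 0.0], [0.004, -0.0, -1.0]]
force: [-1.6, 1.8, 12.8]
opening: 0.002
```

On the stop, confirmed: about 3 to 4 N/mm up to 12.8 N, well above the drag. Next I'll rise and go above the knob with the jaws tangential (turned +40°).

Request:
{"api": "play_rows", "payload": {"series": [{"tx":0,"ty":0,"tz":0.0125,"turn":0},{"tx":0,"ty":0,"tz":0.025,"turn":0},{"tx":0.01,"ty":-0.012,"tz":0.02,"turn":0.1},{"tx":0.02,"ty":-0.024,"tz":0,"turn":0.12},{"tx":0.02,"ty":-0.024,"tz":0,"turn":0.12},{"tx":0.02,"ty":-0.024,"tz":0,"turn":0.12},{"tx":0.016,"ty":-0.018,"tz":0,"turn":0.12},{"tx":0.01,"ty":-0.012,"tz":0,"turn":0.09},{"tx":0,"ty":0,"tz":0,"turn":0},{"tx":0,"ty":0,"tz":0,"turn":0}], "gripper": 0.42}}

```text
time_s: 19.6
position: [0.6272, -0.0825, 0.2566]
tcp_rot: [[0.767, 0.642, -0.002], [0.642, -0.767, 0.001], [-0.001, -0.002, -1.0]]
force: [-0.8, 0.8, -0.4]
opening: 0.418
```

```bash
python3 - <<'E'
from rig import bot, vision, nets
import cv2,numpy as np
p=vision.capture("wrist");cv2.imwrite("pics/w9.png",cv2.resize(p["pixels"],None,fx=1.5,fy=1.5))
p=vision.capture("side");cv2.imwrite("pics/s9.png",cv2.resize(p["pixels"][100:260,160:340],None,fx=4,fy=3.75,interpolation=cv2.INTER_NEAREST))
s=bot.read_state();print(s["position"],s["tcp_rot"],s["force"],s["opening"])
E
```

```text
[ 0.62697084 -0.0819135   0.25688907] [[ 7.65996419e-01  6.42842863e-01 -1.59371674e-03]
 [ 6.42844316e-01 -7.65996602e-01  6.24363483e-04]
 [-8.19413998e-04 -1.50277194e-03 -9.99998535e-01]] [-0.68389355  0.40883559 -0.35867046] 0.41702152587404606
```

View pics/w9.png

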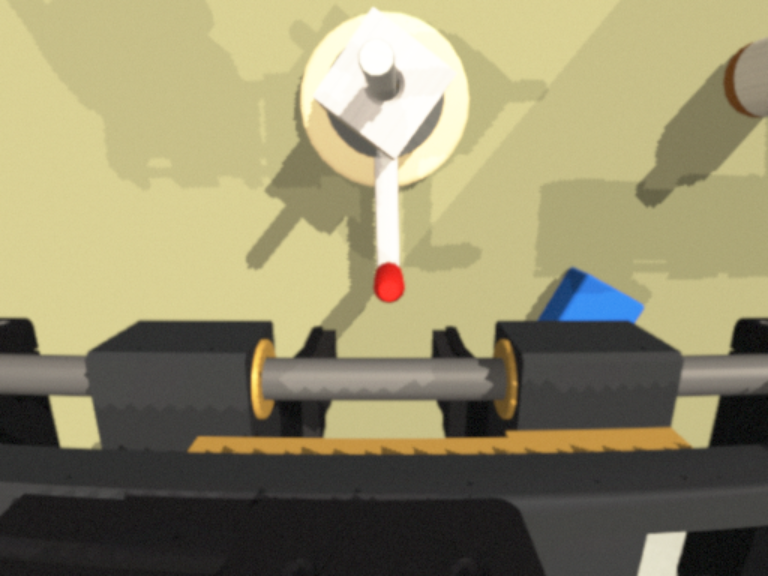

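View pics/s9.png

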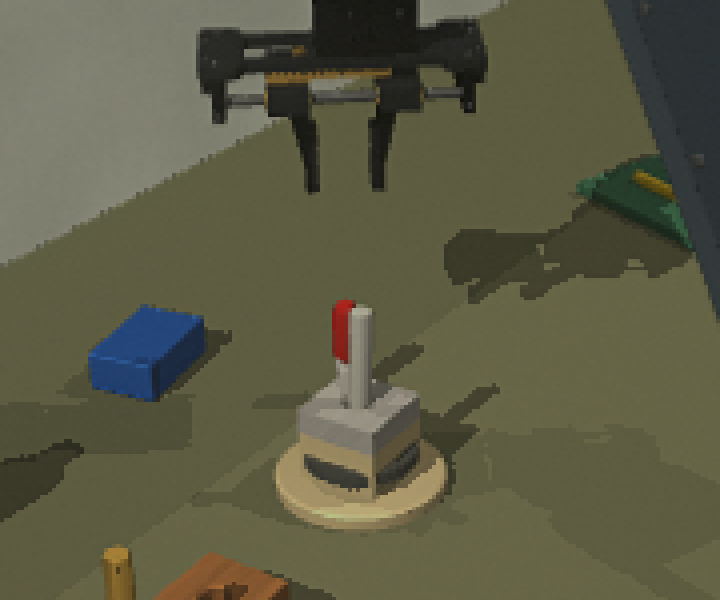

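Request:
{"api": "play_rows", "payload": {"series": [{"tx":0.003,"ty":0.001,"tz":-0.03,"turn":0},{"tx":0,"ty":0,"tz":-0.04,"turn":0},{"tx":0,"ty":0,"tz":-0.04,"turn":0},{"tx":0,"ty":0,"tz":-0.03,"turn":0},{"tx":0,"ty":0,"tz":-0.0188,"turn":0},{"tx":0,"ty":0,"tz":-0.01,"turn":0},{"tx":0,"ty":0,"tz":0,"turn":0},{"tx":0,"ty":0,"tz":0,"turn":0},{"tx":0,"ty":0,"tz":0,"turn":0}]}}

```text
time_s: 20.6
position: [0.6311, -0.0821, 0.1236]
tcp_rot: [[0.765, 0.644, 0.003], [0.644, -0.765, -0.001], [0.001, 0.002, -1.0]]
force: [0.7, -0.0, -0.9]
opening: 0.418
```

```bash
python3 - <<'E'
from rig import bot, vision, nets
import cv2,numpy as np
p=vision.capture("side");cv2.imwrite("pics/s10.png",cv2.resize(p["pixels"][100:260,160:340],None,fx=4,fy=3.75,interpolation=cv2.INTER_NEAREST))
s=bot.read_state();print(s["position"],s["force"],s["opening"])
# arc plan: tcp target from bore centre, radius .12
c=np.array([.5513,.0085]);
for d in range(0,100,10):
    a=np.radians(-49.5-d);q=c+.12*np.array([np.cos(a),np.sin(a)]);print(d,q.round(4))
E
```

```text
[ 0.63100637 -0.08207675  0.12353996] [ 0.42882573 -0.80780617  0.4849746 ] 0.42084341089673943
0 [ 0.6292 -0.0827]
10 [ 0.6122 -0.0949]
20 [ 0.5933 -0.1039]
30 [ 0.5732 -0.1095]
40 [ 0.5523 -0.1115]
50 [ 0.5315 -0.1099]
60 [ 0.5112 -0.1046]
70 [ 0.4922 -0.0959]
80 [ 0.475  -0.0841]
90 [ 0.4601 -0.0694]
```

View pics/s10.png

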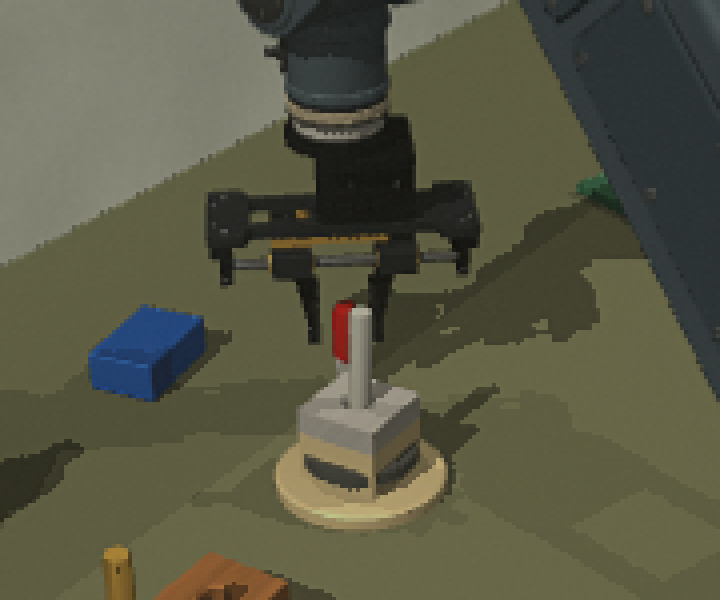

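The knob stands between the fingers. Sweeping clockwise along the arc, turning with it.

Request:
{"api": "play_rows", "payload": {"series": [{"tx":-0.0126,"ty":-0.008,"tz":0,"turn":-0.0833},{"tx":-0.0106,"ty":-0.0076,"tz":0,"turn":-0.0833},{"tx":-0.0118,"ty":-0.0056,"tz":0,"turn":-0.0833},{"tx":-0.0118,"ty":-0.0056,"tz":0,"turn":-0.0833}]}}

```text
time_s: 21.05
position: [0.5945, -0.1035, 0.1235]
tcp_rot: [[0.941, 0.339, 0.006], [0.339, -0.941, -0.001], [0.005, 0.002, -1.0]]
force: [2.5, 3.8, -0.4]
opening: 0.417
```

Request:
{"api": "play_rows", "payload": {"series": [{"tx":-0.0126,"ty":-0.0035,"tz":0,"turn":-0.0833},{"tx":-0.0126,"ty":-0.0035,"tz":0,"turn":-0.0833},{"tx":-0.0131,"ty":-0.0013,"tz":0,"turn":-0.0833},{"tx":-0.0131,"ty":-0.0013,"tz":0,"turn":-0.0833},{"tx":0,"ty":0,"tz":0,"turn":0}]}}

```text
time_s: 21.55
position: [0.5519, -0.1115, 0.1233]
tcp_rot: [[1.0, 0.001, 0.002], [0.001, -1.0, -0.001], [0.002, 0.001, -1.0]]
force: [-0.4, -0.6, -0.7]
opening: 0.424
```

```bash
python3 - <<'E'
from rig import bot, vision, nets
import cv2,numpy as np
p=vision.capture("side");cv2.imwrite("pics/s11.png",cv2.resize(p["pixels"][100:260,160:340],None,fx=4,fy=3.75,interpolation=cv2.INTER_NEAREST))
s=bot.read_state();print(s["position"],s["tcp_rot"],s["force"],s["opening"])
E
```

```text
[ 0.55195034 -0.11131471  0.12309198] [[ 9.99995851e-01  2.63632783e-03  1.16110320e-03]
 [ 2.63707418e-03 -9.99996317e-01 -6.41728029e-04]
 [ 1.15940712e-03  6.44787281e-04 -9.99999120e-01]] [-0.0308657   0.2013449  -0.97212273] 0.42001492551644914
```

View pics/s11.png

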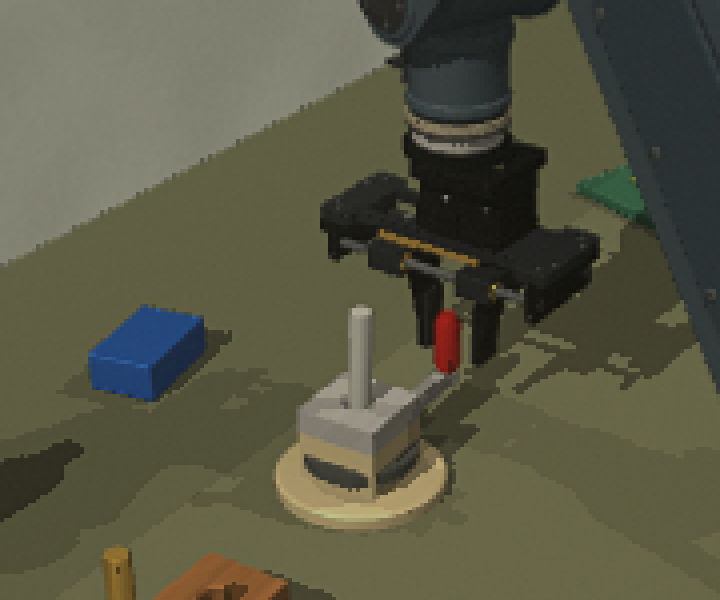

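The lever follows and is about halfway, with the post undisturbed. Continuing.

Request:
{"api": "play_rows", "payload": {"series": [{"tx":-0.013,"ty":0.001,"tz":0,"turn":-0.0833},{"tx":-0.013,"ty":0.001,"tz":0,"turn":-0.0833},{"tx":-0.0127,"ty":0.0033,"tz":0,"turn":-0.0833},{"tx":-0.0127,"ty":0.0033,"tz":0,"turn":-0.0833}]}}

```text
time_s: 22.0
position: [0.5132, -0.1053, 0.1231]
tcp_rot: [[0.94, -0.342, 0.007], [-0.342, -0.94, -0.003], [0.007, 0.0, -1.0]]
force: [4.5, -0.2, 0.2]
opening: 0.421
```

Request:
{"api": "play_rows", "payload": {"series": [{"tx":-0.0119,"ty":0.0054,"tz":0,"turn":-0.0833},{"tx":-0.0119,"ty":0.0054,"tz":0,"turn":-0.0833},{"tx":-0.0054,"ty":0.0037,"tz":0,"turn":-0.0417},{"tx":-0.0054,"ty":0.0037,"tz":0,"turn":-0.0417}]}}

```text
time_s: 22.4
position: [0.4852, -0.0911, 0.123]
tcp_rot: [[0.82, -0.572, 0.006], [-0.572, -0.82, -0.004], [0.007, -0.0, -1.0]]
force: [2.2, -4.5, -0.9]
opening: 0.422
```

Request:
{"api": "play_rows", "payload": {"series": [{"tx":-0.0054,"ty":0.0037,"tz":0,"turn":-0.0417},{"tx":-0.0054,"ty":0.0037,"tz":0,"turn":-0.0417},{"tx":0,"ty":0,"tz":0,"turn":0}]}}

```text
time_s: 22.7
position: [0.4756, -0.0844, 0.1229]
tcp_rot: [[0.768, -0.64, 0.003], [-0.64, -0.768, -0.002], [0.004, -0.001, -1.0]]
force: [0.9, -2.6, 0.3]
opening: 0.419
```

Request:
{"api": "play_rows", "payload": {"series": [{"tx":-0.004,"ty":0.0038,"tz":0,"turn":-0.0333},{"tx":0,"ty":0,"tz":0,"turn":0}]}}

```text
time_s: 22.9
position: [0.473, -0.0818, 0.1228]
tcp_rot: [[0.746, -0.666, 0.004], [-0.666, -0.746, -0.003], [0.005, -0.001, -1.0]]
force: [1.6, -4.5, 1.2]
opening: 0.421
```

Request:
{"api": "play_rows", "payload": {"series": [{"tx":-0.0025,"ty":0.0025,"tz":0,"turn":-0.02},{"tx":0,"ty":0,"tz":0,"turn":0}]}}

```text
time_s: 23.1
position: [0.4729, -0.0813, 0.1228]
tcp_rot: [[0.731, -0.682, 0.009], [-0.682, -0.732, -0.005], [0.01, -0.002, -1.0]]
force: [3.7, -8.8, -1.4]
opening: 0.422
```

Request:
{"api": "play_rows", "payload": {"series": [{"tx":-0.0025,"ty":0.0025,"tz":0,"turn":-0.02},{"tx":0,"ty":0,"tz":0,"turn":0}]}}

```text
time_s: 23.3
position: [0.4729, -0.0807, 0.1229]
tcp_rot: [[0.717, -0.697, 0.013], [-0.697, -0.717, -0.008], [0.015, -0.004, -1.0]]
force: [5.6, -12.4, -6.4]
opening: 0.422
```

The end stop is felt: the TCP stopped while force rose to 13 N. Backing off to centre in the slack, then rising.

Request:
{"api": "play_rows", "payload": {"series": [{"tx":0.0045,"ty":-0.0045,"tz":0,"turn":0},{"tx":0.0045,"ty":-0.0045,"tz":0,"turn":0},{"tx":0,"ty":0,"tz":0,"turn":0}]}}

```text
time_s: 23.6
position: [0.4741, -0.0837, 0.122]
tcp_rot: [[0.716, -0.698, -0.001], [-0.698, -0.716, 0.001], [-0.001, 0.0, -1.0]]
force: [-0.7, -0.2, -0.1]
opening: 0.421
```

```bash
python3 - <<'E'
from rig import bot, vision, nets
import cv2,numpy as np
p=vision.capture("side");cv2.imwrite("pics/s12.png",cv2.resize(p["pixels"][100:260,160:340],None,fx=4,fy=3.75,interpolation=cv2.INTER_NEAREST))
s=bot.read_state();print(s["position"],s["force"],s["opening"])
E
```

```text
[ 0.47360347 -0.08337341  0.12199597] [-0.18534971  0.38943572  0.02211533] 0.419879752160162
```

View pics/s12.png

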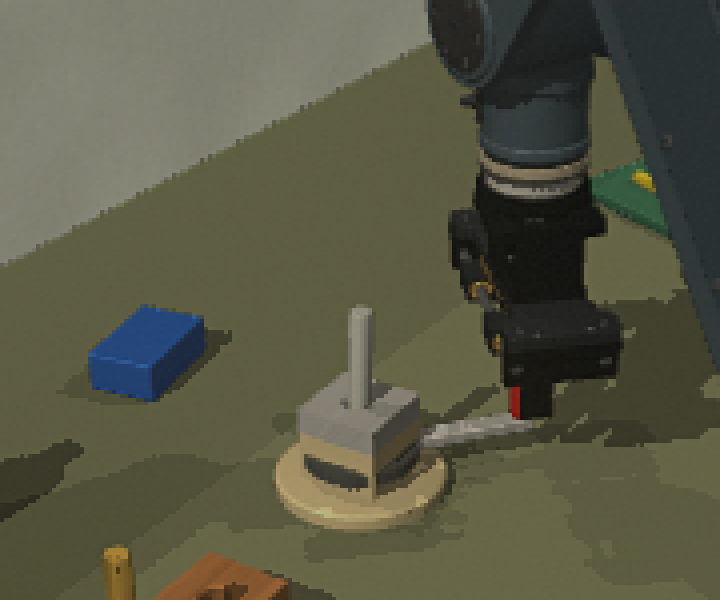

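Request:
{"api": "play_rows", "payload": {"series": [{"tx":0.002,"ty":-0.002,"tz":0.005,"turn":0},{"tx":0,"ty":0,"tz":0.02,"turn":0},{"tx":0,"ty":0,"tz":0.035,"turn":0},{"tx":0,"ty":0,"tz":0.045,"turn":0},{"tx":0,"ty":0,"tz":0.045,"turn":0},{"tx":0,"ty":-0.04,"tz":0.02,"turn":0},{"tx":0,"ty":-0.055,"tz":0,"turn":0},{"tx":0,"ty":-0.055,"tz":0,"turn":0},{"tx":0,"ty":-0.055,"tz":0,"turn":0},{"tx":0,"ty":-0.04,"tz":0,"turn":0}]}}

```text
time_s: 24.65
position: [0.4754, -0.2835, 0.2585]
tcp_rot: [[0.715, -0.699, 0.0], [-0.699, -0.715, -0.0], [0.0, 0.0, -1.0]]
force: [-0.1, -0.2, -0.2]
opening: 0.423
```

Request:
{"api": "play_rows", "payload": {"series": [{"tx":0,"ty":-0.04,"tz":0,"turn":0},{"tx":0,"ty":-0.02,"tz":0,"turn":0},{"tx":0,"ty":0,"tz":0,"turn":0},{"tx":0,"ty":0,"tz":0,"turn":0}]}}

```text
time_s: 25.05
position: [0.4754, -0.3279, 0.2578]
tcp_rot: [[0.715, -0.699, -0.001], [-0.699, -0.715, 0.002], [-0.003, -0.001, -1.0]]
force: [0.4, -0.7, 0.1]
opening: 0.417
```

```bash
python3 - <<'E'
from rig import bot, vision, nets
import cv2,numpy as np
p=vision.capture("side");cv2.imwrite("pics/s13.png",cv2.resize(p["pixels"][140:340,100:360],None,fx=3,fy=3,interpolation=cv2.INTER_NEAREST))
p=vision.capture("top");cv2.imwrite("pics/t13.png",cv2.resize(p["pixels"][90:290,110:410],None,fx=2.66,fy=2.66,interpolation=cv2.INTER_NEAREST))
s=bot.read_state();print(s["position"],s["force"],s["opening"])
E
```

```text
[ 0.47559163 -0.32730104  0.25800151] [ 0.48787889  0.3146762  -0.71964271] 0.4175495357093601
```

View pics/s13.png

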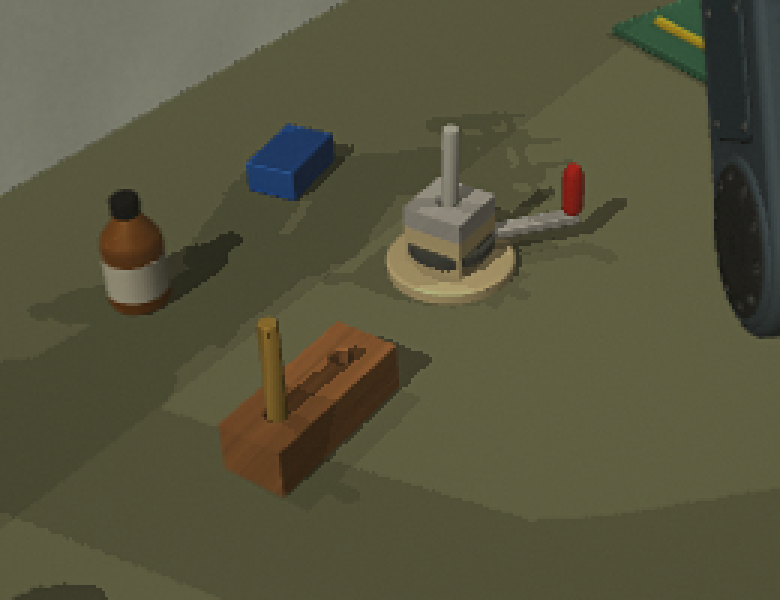

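View pics/t13.png

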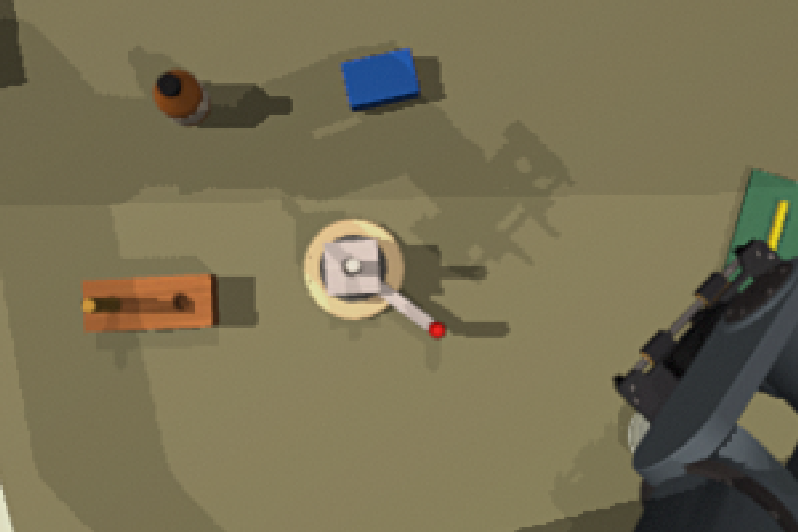

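```bash
python3 - <<'E'
from h import *
t=lambda x,y:(110+(x+.5)/2.66-.5,90+(y+.5)/2.66-.5)
s=lambda x,y:(100+(x+.5)/3-.5,140+(y+.5)/3-.5)
k0=[atz("top",t(431,197),.084)[:2],atz("side",s(439,124),.084)[:2]]
k=[atz("top",t(437.5,329),.084)[:2],atz("side",s(573,168),.084)[:2]]
c=np.array([.5515,.0085])
for a,b in zip(k0,k):
    an=lambda v:np.degrees(np.arctan2(*(v-c)[::-1]))
    print(b,an(a),an(b),np.radians(an(a)-an(b)),np.linalg.norm(b-c))
print("post top",atz("top",t(352,266),.146),atz("side",s(451,128.5),.146))
from rig import bot
E
```

```text
[ 0.48135228 -0.08867851] -49.61914897464652 -125.82340486844573 1.3300151693790907 0.11985142968532904
[ 0.47884772 -0.08648536] -49.13223406447282 -127.41160588912544 1.3662327747330696 0.11958499708248448
post top [0.549566   0.00363416 0.146     ] [0.55037934 0.00277792 0.146     ]
```

The knob measures 1.33 rad from the top camera and 1.37 rad from the side camera (limit 1.25), and the hard stop was felt. The post is upright and nothing else has moved, so I'm handing in.

```bash
python3 -c "
from rig import bot
print(bot.hand_in())"
```

```text
the job is handed in; nothing more can be done
None
```

The round post is on the depth stop in the holder, the lever is swung to its end stop, and the gripper has let go. I handed the job in at about 25 s of the 64 s allowed; no verdict is reported.

- **Seating:** On the way in, drag was about 4 N. At about 49 mm by TCP height the force began rising at roughly 3 N/mm. I let go, then pressed the post's top with closed fingers. The force rose from the start at 3 to 5 N/mm up to 12.8 N, which confirmed the stop. The lever was still open then.
- **Lever:** It swung until the tool stopped moving and the force reached 13 N. The cameras put it at 1.33 rad (top) and 1.37 rad (side), a little short of the nominal 1.4 but above the 1.25 needed. I took the stall as the end stop.
- **Surroundings:** In the last pictures the hex post, bottle and blue box looked unmoved. The dish was partly hidden behind the arm. The gripper was well clear of everything.

Two checks did not agree fully:
- **Post height:** The side picture first put the post's top near 0.150 m, while the press test gave 0.146 m and the height carried over from the grip gave 0.143 m. A small slip in the grip is possible. The press test was the deciding check.
- **Post lean:** In the last pictures the top sits about 5 mm toward -y of the bore, a lean of roughly 0.075 rad. That is under the 0.12 limit, and a 2 mm camera error is included in that figure.

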